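# Turn an idler shaft over in a tilting V-block and lay it in its rest

## Task

Take the idler shaft out of the blue storage block, stand it in the raised V-block, plain end on the foot stop, and let go; then tip the V-block down level (the yellow tab is there to push on) so that the shaft lies in it, free of the gripper. Then take the shaft again and lay it in both forks of the shaft rest, centred, with the brass end at the red fork, and let go. Do not drop the shaft on the cabinet top, and leave the loose things round about where they are.

Things in the scene. Friction and masses are not known exactly. Their poses are not given: they have to be found in the camera images.
- idler_shaft: straight round steel shaft, 16 mm diameter, 150 mm long, 0.1 kg, the last 28 mm at one end brass coloured. Origin: centre of the plain (foot) end face; its z axis runs along the shaft to the brass end. It starts upright, foot 10 mm above the cabinet top, standing 35 mm deep in the blue storage block.
- shaft_mid (a point): middle of the shaft on its axis, 75 mm from either end
- brass_end (a point): centre of the brass end face of the shaft
- storage_block: fixed blue block, 60 x 60 mm, 45 mm high, with an upright 19 mm bore 35 mm deep in the centre of its top. Origin: centre of its underside.
- v_block_base: fixed grey base of the tilting V-block, 60 mm (x) by 166 mm (y), 8 mm thick. Origin: centre of its underside. The hinge pin runs along its x axis, 70 mm from the origin on the +y side and 22 mm high; its own -y is the direction in which the cradle lies when level.
- v_cradle (a joint): angle of the hinged V cradle above level (rad): 0 = lying level on its stop, V opening upwards; it starts raised at 1.2 to 1.35 (stop at 1.40), nearly upright, V opening towards the base's +y. Stiff hinge: it stays where it is left, with or without the shaft, and needs about 2 to 4 N at the tab to move.
- v_hinge (a point): middle of the hinge pin of the V-block; axes as v_seat
- v_seat (a point): centre of the place for the shaft's foot: on the face of the foot stop (8 mm from the hinge pin along the cradle, 31 mm above it when level), on the line where the axis of a 16 mm shaft lies in the V. Axes turn with the cradle: its -y runs along the V away from the hinge, z is the direction in which the V opens, x is the hinge line.
- v_mid (a point): point on the line of the seated shaft's axis, 53 mm along the V from v_seat, midway between the two V plates (90 degrees, 46 mm wide, 12 mm thick, centres 41 mm to either side of it). The shaft is free there for 70 mm; the cradle's flat spine lies 27 mm below its axis. Beyond the second V plate the shaft's last 50 mm stand free. Axes as v_seat.
- push_tab (a point): centre of the front face of the yellow push tab (24 x 26 mm) on the cradle: 140 mm along the V from the hinge pin, 47 mm to the -x side of the shaft axis, its face level with the shaft axis and looking the way the V opens. Axes as v_seat. Its steel arm runs back to the second V plate 35 to 42 mm to the side of the shaft axis.
- shaft_rest: fixed dark base plate 60 mm (x) by 150 mm (y), 8 mm thick, with two V forks (90 degrees, 46 mm wide, 12 mm thick) 52 mm either side of its centre along its y axis: the red fork on the -y side, the grey one on the +y side. Origin: centre of the underside.
- rest_seat (a point): point midway between the two forks at the height of the axis of a shaft lying in them, 45 mm above the cabinet top; axes as shaft_rest, y along the shaft
- brass_bush: loose brass flange bush, 38 mm wide, 34 mm high, a bystander. Origin: centre of its underside.
- hex_nut: loose large hex nut, 34 mm, 14 mm high, a bystander. Origin: centre of its underside.
- padlock: loose small brass-coloured padlock lying flat, 55 x 36 x 16 mm, a bystander. Origin: centre of its underside.
- drive_ring: loose black ring, 63 mm wide, 22 mm high, a bystander at the back. Origin: centre of its underside.

How it is judged:
By the outcome, as a careful person would: the job done as asked, in the order asked, and still so for the second after the job is handed in, with the robot touching nothing.
It also fails if it takes over 69 s, if anything falls off the work surface, if the arm or the gripper's body presses on something with over 40 N, if the wrist force passes 120 N, or if a joint passes its speed limit or range.

## Robot

A 6-joint arm with a two-finger parallel gripper is mounted at the origin on a cart in front of the work surface, level with it; the furniture and walls round the work are solid. World frame = base frame: x ahead of the robot, y to its left, z up, the work surface at z = 0. Lengths are in m, angles in rad, forces in N, time in s.
With the tool pointing down it reaches from about 0.375 to 0.825 m from the base axis. Payload 5.5 kg.
Tool frame: the origin (TCP) lies between the finger pads; the fingertips stand 11 mm ahead of it and the grasp point (between the pads) lies 8 mm behind it; z points along the fingers, y is the line along which they close (so a half turn about z gives the same grasp; the last joint's range is limited). The gripper opens to 85 mm and grips with 20 to 120 N. Pads are 22 mm wide; open, the fingers measure 114 mm over their backs; the gripper's body (76 mm by 85 mm) begins 54 mm behind the grasp point. The pads swing forward as they close: fully open they stand 13 mm farther back than shut.
Start: joints at [1.297, 0.314, -0.047, 1.21, 0, 1.571], TCP at [0.162, 0.578, 0.242] pointing down, gripper open.
Joint ranges: [-2.67, 2.67], [-0.69, 1.73], [-1.03, 1.25], [-2.08, 2.16], [-1.42, 1.45], [-3.14, 3.14]. Speed limits (rad/s): [2.39, 2.39, 3.01, 3.14, 3.14, 3.14].

## Interface

Orientations are given as a unit quaternion [w, x, y, z].
In Python, from cell import bot gives the robot as it stands. The module is installed in compiled form; this text tells all that it offers.
- The arm moves only by the tool apply_moves, never from a script. Its argument "steps" is one flat list of numbers, 7 for each row, row after row: the shift along the world's x, y, z in mm, then the turn, a rotation vector about the world's x, y, z in degrees, then the closure in counts, from 0 (fully open) to 255 (shut). In form: [tx, ty, tz, rx, ry, rz, jaw, tx, ty, tz, rx, ry, rz, jaw, ...]. A call has 1 to 20 rows; each row shifts and turns the commanded pose from where the row before left it; what a row does not reach is not made up. A row lasts 1/12 s, in which the tool goes at most 41.7 mm and 7.16 degrees, less where a joint would pass 70% of its speed; a pose out of reach is approached as far as the arm can. A call is refused whole if a number of a shift passes 41.7 or a number of a turn 7.16, either way. A call with a gripper value outside its range is refused whole. The fingers move at their own pace and stop on an object; "squeeze" is the grip in N (left out, the last holds). Time passes only in rows, so rows that do not move let the fingers close. It gives the time, the measured TCP pose, the force, the opening and the grip force at its end, in the units of the state.
- bot.read_state(): the state, without advancing time (a new reading comes with each control period).
- bot.camera(name): name is "scene" or "top" or "wrist"; returns the picture (420x560x3 uint8, blue, green, red); there is no depth.
- bot.camera_info(name): a dict with "fx", "fy", "cx", "cy" (pixels), "R" (3x3) and "t" (3): a world point X has camera coordinates R X + t. Camera axes: x right, y down, z forward; pixel columns grow to the right and rows downward; lengths in m; the calibration is good to about 2 mm. The wrist camera is an equidistant fisheye: a pixel r from the principal point sees the ray r / f radians off the axis. A picture is of the moment at which its call begins: read the wrist's pose just before it. camera_info takes no time and is no camera call; for the wrist camera it gives the pose at the moment of the call.
- bot.sign_off(): hands the job in; it is judged then, once.
Trained networks look in the newest picture that a camera, given by its name, has taken for a name from the list of things; names that differ only in an ending like _2 or _b are one class to them, and where a whole thing is asked for, a point or a joint stands for the part that bears it (a point fixed in the world has none). Each returns a list of dicts, best first, with "score" (0 to 1); they miss things now and then, are a little off and sometimes report something else, mostly with a low value. They report only what shows in the picture. A call takes as long as a camera call.
- bot.look_for(camera, query): "location" ([x, y, z] in m, in the coordinates of the camera as it stood for that picture, good to about 4 mm: the middle of the surface that is visible of it).
- bot.masks_of(camera, query): "mask" (420x560 bool, what is visible of it).
- bot.tip_of(camera, query): "location" ([x, y, z] in m, in the coordinates of the camera as it stood for that picture, good to about 4 mm: a listed point, or the origin of a listed thing).
The state is a dict: "time_s": time; "q": joint angles; "qvel": joint speeds; "effort": joint torques, N m; "tool_pos": TCP position; "ee_rot": TCP orientation; "force": force on the tool from outside, world axes, zero at the start; "moment": the same for the moment, N m; "gripper_width": finger opening in m; "gripper_force": force on a finger pad.
Only numpy, scipy, OpenCV 4.12 (cv2) and the standard library are available. Lean on these libraries where they do the work, as an engineer would, in place of code of your own. Each camera call takes 0.05 s, during which the arm holds its last target. There are 200 camera calls.

## Working session

There is one attempt and no reset: what is moved stays moved. The work goes in short steps, Python scripts to look and compute and a tool call to move; the robot and the scene stay as the last step left them, time stands still between calls to the robot, and variables do not carry over. Pictures are saved under pics/ and viewed, at most 11 in all, crops included, and the job is handed in when it is done.

Besides the shell and the picture viewer there is one more tool, called as name(argument=value, ...), one argument or row to a line, values as JSON. apply_moves: Moves the arm, as the interface text tells. Its arguments: {"type":"object","properties":{"steps":{"type":"array","items":{"type":"number"}},"squeeze":{"type":"number"}},"required":["steps"]}

```bash
mkdir -p pics; cat > h.py <<'E'
import numpy as np, cv2
from cell import bot
from scipy.spatial.transform import Rotation as Ro
def w(cam,p):
    i=bot.camera_info(cam); return np.array(i["R"]).T@(np.array(p)-np.array(i["t"]))
def find(cam,q,f='tip_of',n=1):
    r=getattr(bot,f)(cam,q)
    return [(np.round(w(cam,d["location"])*1000).astype(int).tolist(),round(d["score"],2)) for d in r[:n]]
def snap(cam,name=None):
    im=bot.camera(cam)
    if name: cv2.imwrite('pics/'+name+'.png',im)
    return im
def st():
    s=bot.read_state(); q=s["ee_rot"]
    print(s["time_s"],np.round(np.array(s["tool_pos"])*1000,1),np.round(q,3),np.round(s["q"],3),np.round(s["force"],1),s["gripper_width"],s["gripper_force"])
E
python3 - <<'E'
from h import *
st()
a=snap("scene"); b=snap("top")
cv2.imwrite('pics/a.png',a); cv2.imwrite('pics/b.png',b)
for c in("scene","top"):
    print(c,{k:np.round(v,3).tolist() for k,v in bot.camera_info(c).items()})
    for q in ["idler_shaft","brass_end","storage_block","v_block_base","v_hinge","v_seat","v_mid","push_tab","shaft_rest","rest_seat","brass_bush","hex_nut","padlock","drive_ring"]:
        print(q,find(c,q,n=2))
E
```

```text
0.0 [162.1 577.1 241.4] [-0.     0.136  0.991 -0.001] [ 1.297  0.314 -0.048  1.21   0.     1.571] [-1.1  0.1 -0. ] 0.08507018316614379 0.0
scene {'fx': 500.057, 'fy': 500.057, 'cx': 283.303, 'cy': 207.601, 'R': [[-0.495, 0.869, -0.01], [0.691, 0.387, -0.61], [-0.527, -0.309, -0.792]], 't': [0.314, -0.361, 1.366]}
idler_shaft [([690, 49, 6], 0.64)]
brass_end [([698, 49, 161], 0.56)]
storage_block [([691, 48, -2], 0.97), ([480, 36, 47], 0.19)]
v_block_base [([592, 56, -2], 0.6)]
v_hinge [([602, 121, 26], 0.7), ([697, 47, 159], 0.32)]
v_seat [([609, 151, 39], 0.91)]
v_mid [([603, 140, 87], 0.58)]
push_tab [([556, 128, 166], 0.69), ([694, 50, 9], 0.23)]
shaft_rest [([480, 31, -1], 0.73)]
rest_seat [([480, 32, 50], 0.82)]
brass_bush [([561, -120, 1], 0.72)]
hex_nut [([661, -118, 1], 0.54)]
padlock [([451, -117, 1], 0.73)]
drive_ring [([801, -104, -3], 0.78)]
top {'fx': 392.949, 'fy': 392.949, 'cx': 284.241, 'cy': 205.937, 'R': [[0.032, -0.999, 0.001], [-0.977, -0.032, -0.209], [0.209, 0.006, -0.978]], 't': [-0.016, 0.639, 0.839]}
idler_shaft [([697, 47, 7], 0.48)]
brass_end [([692, 50, 161], 0.56)]
storage_block [([691, 46, -4], 0.77)]
v_block_base [([588, 53, 2], 0.58)]
v_hinge [([600, 120, 23], 0.85), ([689, 49, 158], 0.55)]
v_seat [([610, 148, 36], 0.68), ([458, -115, 2], 0.4)]
v_mid [([606, 141, 84], 0.88), ([657, -121, -1], 0.69)]
push_tab [([559, 126, 170], 0.97), ([586, 52, 0], 0.35)]
shaft_rest [([485, 32, 2], 0.58)]
rest_seat [([482, 30, 47], 0.59), ([695, 45, 9], 0.38)]
brass_bush [([560, -117, 2], 0.48)]
hex_nut [([660, -122, 0], 0.65)]
padlock [([456, -115, 4], 0.52)]
drive_ring [([802, -104, 0], 0.61)]
```

View pics/a.png

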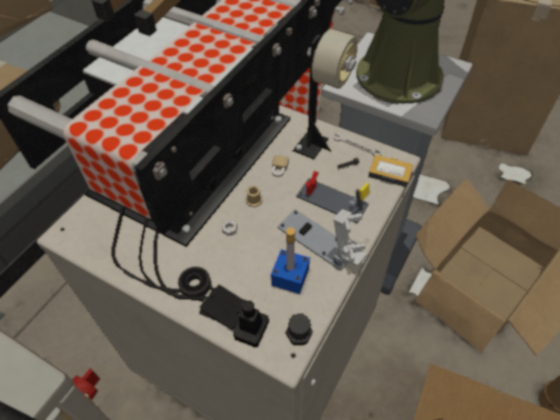

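View pics/b.png

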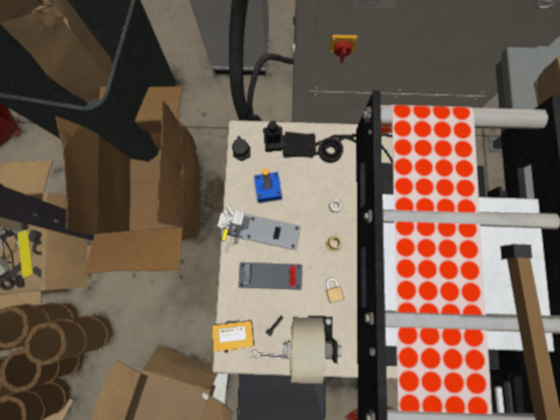

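The scene view shows the shaft in its blue block at about (290,255), with the raised V-block at (350,240) and the rest at (335,198). In the top view the red fork is at (293,275) and the hinge at (238,226), so the red fork is on the -y side. I'll move above the shaft.

apply_moves(
  steps=[26.4,-26.5,-0.5,0,0,-4.2,0,26.4,-26.5,-0.5,0,0,-4.2,0,26.4,-26.5,-0.5,0,0,-4.2,0,26.4,-26.5,-0.5,0,0,-4.2,0,26.4,-26.5,-0.5,0,0,-4.2,0,26.4,-26.5,-0.5,0,0,-4.2,0,26.4,-26.5,-0.5,0,0,-4.2,0,26.4,-26.5,-0.5,0,0,-4.2,0,26.4,-26.5,-0.5,0,0,-4.2,0,26.4,-26.5,-0.5,0,0,-4.2,0,26.4,-26.5,-0.5,0,0,-4.2,0,26.4,-26.5,-0.5,0,0,-4.2,0,26.4,-26.5,-0.5,0,0,-4.2,0,26.4,-26.5,-0.5,0,0,-4.2,0,26.4,-26.5,-0.5,0,0,-4.2,0,26.4,-26.5,-0.5,0,0,-4.2,0,26.4,-26.5,-0.5,0,0,-4.2,0,26.4,-26.5,-0.5,0,0,-4.2,0,26.4,-26.5,-0.5,0,0,-4.2,0,26.4,-26.5,-0.5,0,0,-4.2,0],
  squeeze=60,
)

```text
time_s: 3.17
tool_pos: [0.6914, 0.0461, 0.2323]
ee_rot: [0.0, 0.766, 0.643, 0.0]
force: [1.0, 1.4, -0.2]
gripper_width: 0.0856
gripper_force: 0.0
```

```bash
python3 - <<'E'
from h import *
st()
snap("wrist","c"); print({k:np.round(v,3).tolist() for k,v in bot.camera_info("wrist").items()})
for q in ["idler_shaft","brass_end","storage_block","v_block_base","v_hinge","v_seat","v_mid","push_tab","shaft_rest","rest_seat"]:
    print(q,find("wrist",q,n=2))
E
```

```text
3.1667 [691.4  46.1 232.3] [0.    0.766 0.643 0.   ] [0.067 0.498 0.201 1.273 0.    1.81 ] [ 1.   1.4 -0.2] 0.08558884184813079 0.0
{'fx': 325.192, 'fy': 325.192, 'cx': 280.595, 'cy': 205.128, 'R': [[0.984, -0.179, 0.003], [-0.17, -0.93, 0.326], [-0.055, -0.322, -0.945]], 't': [-0.678, 0.117, 0.422]}
idler_shaft [([696, 41, 7], 0.82)]
brass_end [([696, 45, 159], 0.69)]
storage_block [([697, 49, 4], 0.91)]
v_block_base [([592, 53, 3], 0.9)]
v_hinge [([598, 124, 23], 0.66)]
v_seat [([603, 149, 38], 0.77), ([590, 50, 6], 0.4)]
v_mid [([604, 135, 87], 0.62)]
push_tab [([557, 130, 167], 0.67)]
shaft_rest [([477, 37, 0], 0.95)]
rest_seat [([480, 35, 46], 0.76)]
```

View pics/c.png

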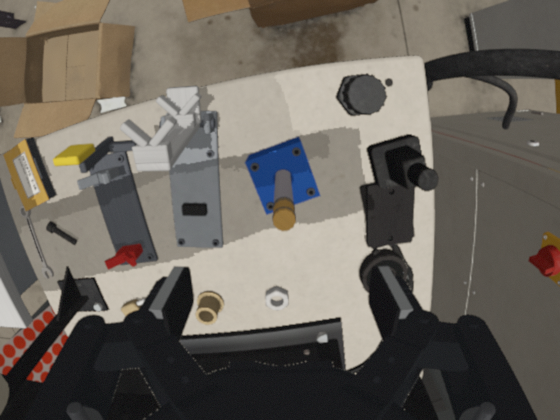

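Wrist view: the shaft's brass top is at about (285,217), over the blue block at (283,175). The V cradle is at upper left, around (165,130), and nothing stands near the fingers. Next I descend and grasp.

apply_moves(
  steps=[3,2,-20,0,0,0,0,0,0,-20,0,0,0,0,0,0,-20,0,0,0,0,0,0,-20,0,0,0,0,0,0,-20,0,0,0,0,0,0,0,0,0,0,200,0,0,0,0,0,0,255,0,0,0,0,0,0,255,0,0,0,0,0,0,255,0,0,0,0,0,0,255,0,0,0,0,0,0,255,0,0,0,0,0,0,255,0,0,0,0,0,0,255,0,0,0,0,0,0,255],
  squeeze=60,
)

```text
time_s: 4.88
tool_pos: [0.6941, 0.0497, 0.1339]
ee_rot: [0.001, 0.764, 0.645, 0.001]
force: [-0.8, -1.3, 6.0]
gripper_width: 0.0142
gripper_force: 58.3
```

```bash
python3 - <<'E'
from h import *
st()
for c in ("wrist","scene","top"):
    snap(c)
    for q in ["brass_end","idler_shaft","v_block_base","v_hinge","v_seat","v_mid","push_tab"]:
        print(c,q,find(c,q,n=1))
E
```

```text
4.8833 [694.1  49.7 133.9] [0.001 0.764 0.645 0.001] [0.071 0.546 0.051 1.074 0.    1.811] [-0.8 -1.3  6. ] 0.014197081936291336 58.32013562321663
wrist brass_end [([696, 44, 160], 0.95)]
wrist idler_shaft [([692, 43, 9], 0.62)]
wrist v_block_base [([589, 50, 1], 0.97)]
wrist v_hinge [([603, 119, 25], 0.56)]
wrist v_seat [([604, 148, 37], 0.91)]
wrist v_mid [([603, 136, 91], 0.78)]
wrist push_tab []
scene brass_end [([484, 36, 3], 0.28)]
scene idler_shaft [([694, 51, 10], 0.43)]
scene v_block_base [([589, 53, 0], 0.98)]
scene v_hinge [([602, 121, 23], 0.68)]
scene v_seat [([608, 151, 39], 0.71)]
scene v_mid [([602, 140, 84], 0.89)]
scene push_tab [([556, 128, 165], 0.85)]
top brass_end []
top idler_shaft []
top v_block_base []
top v_hinge []
top v_seat []
top v_mid []
top push_tab []
```

apply_moves(
  steps=[0,0,10,0,0,0,255,0,0,20,0,0,0,255,0,0,25,0,0,0,255,0,0,20,0,0,0,255,0,20,0,2.7,-0.45,0,255,0,27,0,2.7,-0.45,0,255,0,27,0,2.7,-0.45,0,255,0,27,0,2.7,-0.45,0,255,0,20,0,2.8,-0.4,0,255,-20,0,0,0,0,0,255,-25,0,0,0,0,0,255,-25,0,0,0,0,0,255,-15,0,0,0,0,0,255,0,0,0,0,0,0,255],
)

```text
time_s: 7.25
tool_pos: [0.6051, 0.1705, 0.2078]
ee_rot: [-0.079, 0.759, 0.64, 0.09]
force: [0.3, 0.6, -1.6]
gripper_width: 0.0145
gripper_force: 58.8
```

```bash
python3 - <<'E'
from h import *
st()
for c in ("wrist","scene","top"):
    snap(c,"d"+c)
    for q in ["brass_end","idler_shaft","shaft_mid","v_hinge","v_seat","v_mid","push_tab"]:
        print(c,q,find(c,q,n=1))
im=np.hstack([cv2.imread('pics/dwrist.png')[0:420,0:400],cv2.resize(cv2.imread('pics/dscene.png')[130:340,220:420],(400,420))])
cv2.imwrite('pics/d.png',im)
E
```

```text
7.25 [605.1 170.5 207.8] [-0.079  0.759  0.64   0.09 ] [ 0.159  0.317 -0.143  1.036  0.228  1.908] [ 0.3  0.6 -1.6] 0.014484538074705074 58.843215107917786
wrist brass_end [([609, 163, 237], 0.66)]
wrist idler_shaft [([614, 196, 85], 0.89)]
wrist shaft_mid [([611, 181, 161], 0.72)]
wrist v_hinge []
wrist v_seat [([610, 148, 36], 0.88)]
wrist v_mid [([610, 150, 35], 0.24)]
wrist push_tab []
scene brass_end [([610, 164, 232], 0.92)]
scene idler_shaft [([615, 198, 87], 0.89)]
scene shaft_mid [([612, 183, 161], 0.8)]
scene v_hinge [([602, 121, 20], 0.63)]
scene v_seat [([608, 149, 34], 0.97)]
scene v_mid [([603, 136, 87], 0.75)]
scene push_tab [([556, 127, 166], 0.68)]
top brass_end []
top idler_shaft []
top shaft_mid []
top v_hinge []
top v_seat []
top v_mid []
top push_tab []
```

View pics/d.png

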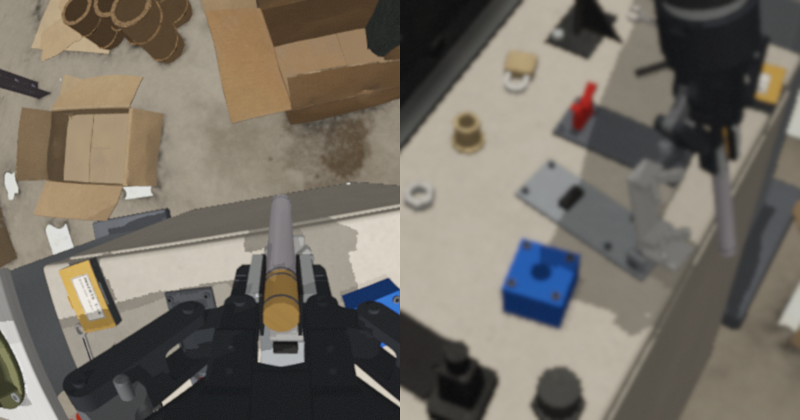

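The picture shows the shaft held centrally between the fingers and leaning parallel to the cradle. The raised V is just to its left, at about (650,205) in the scene half. Moving to the pre-seat pose, then in towards the V.

apply_moves(
  steps=[0,-9,-17,0,0,0,255,0,-8.4,-16.5,0,0,0,255,0,0,0,0,0,0,255,-0.8,-4.8,-1.2,0,0,0,255,-0.8,-4.8,-1.2,0,0,0,255,-0.8,-4.8,-1.2,0,0,0,255,-0.8,-4.8,-1.2,0,0,0,255,-0.8,-4.8,-1.2,0,0,0,255,-0.4,-2.4,-0.6,0,0,0,255,0,0,0,0,0,0,255],
)

```text
time_s: 9.28
tool_pos: [0.6038, 0.1262, 0.1673]
ee_rot: [-0.078, 0.759, 0.64, 0.091]
force: [0.2, 0.2, -0.8]
gripper_width: 0.0148
gripper_force: 58.8
```

```bash
python3 - <<'E'
from h import *
st()
for c in ("wrist","scene"):
    snap(c,"e"+c)
    for q in ["brass_end","idler_shaft","shaft_mid","v_seat","v_mid","push_tab"]:
        print(c,q,find(c,q,n=1))
im=np.hstack([cv2.imread('pics/ewrist.png')[100:310,180:380],cv2.imread('pics/escene.png')[150:360,270:470][:,:200]])
cv2.imwrite('pics/e.png',cv2.resize(im,(800,420)))
E
```

```text
9.2833 [603.8 126.2 167.3] [-0.078  0.759  0.64   0.091] [ 0.086  0.333 -0.217  0.961  0.233  1.834] [ 0.2  0.2 -0.8] 0.014766443261568278 58.840290158987045
wrist brass_end [([604, 116, 195], 0.75)]
wrist idler_shaft [([609, 148, 46], 0.6)]
wrist shaft_mid [([608, 135, 117], 0.98)]
wrist v_seat [([607, 149, 36], 0.7)]
wrist v_mid [([604, 135, 87], 0.71)]
wrist push_tab [([559, 130, 170], 0.62)]
scene brass_end [([606, 121, 193], 0.75)]
scene idler_shaft [([610, 158, 46], 0.83)]
scene shaft_mid [([607, 137, 120], 0.94)]
scene v_seat [([609, 149, 37], 0.67)]
scene v_mid [([590, 53, -3], 0.74)]
scene push_tab [([557, 124, 168], 0.89)]
```

View pics/e.png

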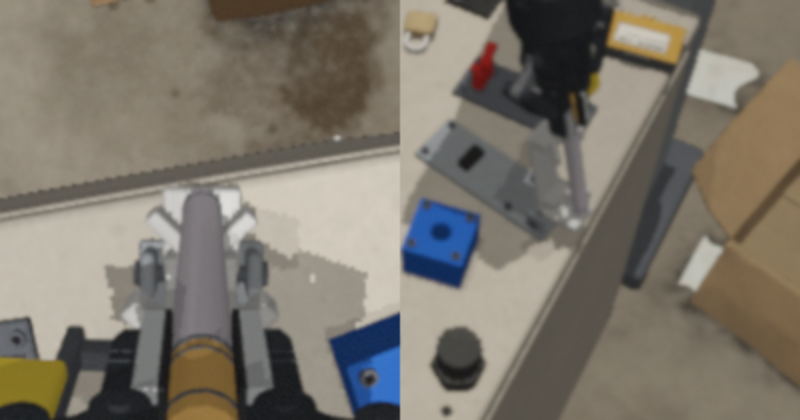

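The wrist view shows the shaft centred between the V plates, above the foot stop. I'll ease it in now while checking force.

apply_moves(
  steps=[-0.3,-1.9,-0.5,0,0,0,255,-0.3,-1.9,-0.5,0,0,0,255,0.1,0.5,-2,0,0,0,255,0.1,0.5,-2,0,0,0,255,0,0,0,0,0,0,255],
)

```text
time_s: 10.4
tool_pos: [0.6031, 0.124, 0.1616]
ee_rot: [-0.078, 0.759, 0.64, 0.091]
force: [0.6, 0.0, -0.8]
gripper_width: 0.0145
gripper_force: 58.8
```

apply_moves(
  steps=[0.1,0.5,-2,0,0,0,255,0,0,0,0,0,0,255],
)

```text
time_s: 10.57
tool_pos: [0.6034, 0.1246, 0.1598]
ee_rot: [-0.078, 0.759, 0.64, 0.091]
force: [0.2, -0.1, -0.6]
gripper_width: 0.0145
gripper_force: 58.8
```

apply_moves(
  steps=[-0.3,-1.9,-0.5,0,0,0,255,0,0,0,0,0,0,255],
)

```text
time_s: 10.73
tool_pos: [0.6031, 0.1226, 0.1596]
ee_rot: [-0.078, 0.759, 0.64, 0.091]
force: [-0.9, 0.6, -1.1]
gripper_width: 0.0148
gripper_force: 58.8
```

apply_moves(
  steps=[0.1,0.5,-2,0,0,0,255,0,0,0,0,0,0,255],
)

```text
time_s: 10.9
tool_pos: [0.6035, 0.1233, 0.1581]
ee_rot: [-0.078, 0.759, 0.64, 0.091]
force: [-0.0, -0.2, 1.5]
gripper_width: 0.0147
gripper_force: 59.2
```

apply_moves(
  steps=[-0.3,-1.9,-0.5,0,0,0,255,0,0,0,0,0,0,255],
)

```text
time_s: 11.07
tool_pos: [0.6033, 0.1221, 0.158]
ee_rot: [-0.079, 0.759, 0.64, 0.092]
force: [-0.8, 3.3, 5.3]
gripper_width: 0.0144
gripper_force: 59.2
```

apply_moves(
  steps=[0.05,0.3,-1.5,0,0,0,255,0,0,0,0,0,0,255],
)

```text
time_s: 11.23
tool_pos: [0.6036, 0.1224, 0.1579]
ee_rot: [-0.078, 0.759, 0.64, 0.093]
force: [-4.1, 1.7, 13.5]
gripper_width: 0.0146
gripper_force: 60.4
```

apply_moves(
  steps=[0,-0.2,1.0,0,0,0,255,-0.1,-0.9,-0.2,0,0,0,255,0,0,0,0,0,0,255],
)

```text
time_s: 11.48
tool_pos: [0.6034, 0.1216, 0.1579]
ee_rot: [-0.079, 0.758, 0.64, 0.093]
force: [-2.5, 2.6, 9.8]
gripper_width: 0.0145
gripper_force: 59.7
```

```bash
python3 - <<'E'
from h import *
st()
for c in ("wrist","scene"):
    snap(c,"f"+c)
    for q in ["brass_end","idler_shaft","shaft_mid","v_seat","v_mid","push_tab"]:
        print(c,q,find(c,q,n=1))
im=np.hstack([cv2.imread('pics/fwrist.png')[100:310,180:380],cv2.imread('pics/fscene.png')[150:360,270:470][:,:200]])
cv2.imwrite('pics/f.png',cv2.resize(im,(800,420)))
E
```

```text
11.4833 [603.4 121.6 157.9] [-0.079  0.758  0.64   0.093] [ 0.077  0.338 -0.233  0.94   0.237  1.823] [-2.5  2.6  9.8] 0.014472114311370875 59.66906279325485
wrist brass_end [([603, 109, 187], 0.56)]
wrist idler_shaft [([609, 145, 38], 0.78)]
wrist shaft_mid [([606, 130, 110], 0.6)]
wrist v_seat [([607, 149, 37], 0.6)]
wrist v_mid [([605, 135, 89], 0.61)]
wrist push_tab [([559, 125, 168], 0.83)]
scene brass_end [([603, 114, 185], 0.76)]
scene idler_shaft [([609, 151, 35], 0.76)]
scene shaft_mid [([609, 132, 109], 0.61)]
scene v_seat [([608, 148, 39], 0.73)]
scene v_mid [([605, 138, 86], 0.87)]
scene push_tab [([558, 128, 168], 0.96)]
```

View pics/f.png

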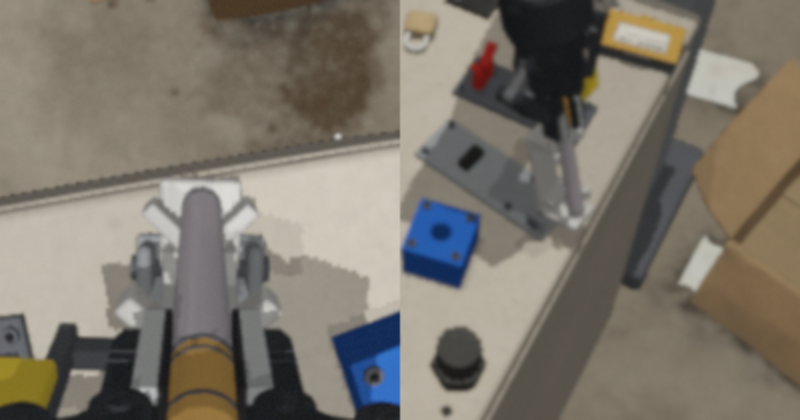

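Foot on the stop and shaft in the V. I'll open slightly, then withdraw along the shaft.

apply_moves(
  steps=[0,0,0,0,0,0,225,0,0,0,0,0,0,200,0,0,0,0,0,0,180,0,0,0,0,0,0,170,0,0,0,0,0,0,170],
)

```text
time_s: 12.6
tool_pos: [0.6028, 0.12, 0.1559]
ee_rot: [-0.078, 0.759, 0.64, 0.09]
force: [0.3, 1.1, 0.5]
gripper_width: 0.0282
gripper_force: 0.0
```

```bash
python3 - <<'E'
from h import *
st()
for c in ("wrist","scene"):
    snap(c,"g"+c)
    for q in ["brass_end","idler_shaft","shaft_mid"]:
        print(c,q,find(c,q,n=1))
E
```

```text
12.6 [602.8 120.  155.9] [-0.078  0.759  0.64   0.09 ] [ 0.076  0.34  -0.235  0.939  0.233  1.823] [0.3 1.1 0.5] 0.028237424078229875 0.0
wrist brass_end [([601, 112, 185], 0.77)]
wrist idler_shaft [([608, 148, 38], 0.94)]
wrist shaft_mid [([606, 129, 111], 0.84)]
scene brass_end [([605, 115, 185], 0.67)]
scene idler_shaft [([608, 151, 35], 0.66)]
scene shaft_mid [([605, 139, 88], 0.63)]
```

apply_moves(
  steps=[-0.6,-3.5,16.5,0,0,0,170,-0.6,-3.5,16.5,0,0,0,170,-0.6,-3.5,16.5,0,0,0,170,-0.6,-3.5,16.5,0,0,0,170,-8.3,10.2,0,-2.72,0.44,0,255,-8.3,10.2,0,-2.72,0.44,0,255,-8.3,10.2,0,-2.72,0.44,0,255,-8.3,10.2,0,-2.72,0.44,0,255,-8.3,10.2,0,-2.72,0.44,0,255,0,0,-20,0,0,0,255,0,0,-20,0,0,0,255,0,0,0,0,0,0,255],
)

```text
time_s: 14.0
tool_pos: [0.5567, 0.1575, 0.179]
ee_rot: [-0.001, 0.764, 0.645, -0.002]
force: [-0.3, 0.2, -0.4]
gripper_width: 0.0003
gripper_force: 0.0
```

```bash
python3 - <<'E'
from h import *
st()
for c in ("wrist","scene"):
    snap(c,"k"+c)
    for q in ["brass_end","idler_shaft","shaft_mid","push_tab"]:
        print(c,q,find(c,q,n=1))
im=np.hstack([cv2.imread('pics/kwrist.png')[60:340,120:400],cv2.resize(cv2.imread('pics/kscene.png')[150:360,270:480],(280,280))])
cv2.imwrite('pics/k.png',cv2.resize(im,(800,400)))
t=bot.read_state()["tool_pos"]; T=np.array(t)*1000
xb=np.array([.987,-.16,0]);yb=np.array([.16,.987,0]);z=np.array([0,0,1.])
def P(th):
    u=-yb*np.cos(th)+z*np.sin(th); n=z*np.cos(th)+yb*np.sin(th)
    return np.array([602,122,22])-49*xb+140*u+31*n+11*yb+11*z
prev=T
for th in np.r_[1.33,np.linspace(1.33,0,16)[1:]]:
    p=P(th); print(np.round(th,2),np.round(p,1),np.round(p-prev,1)); prev=p
E
```

```text
14.0 [556.7 157.5 179. ] [-0.001  0.764  0.645 -0.002] [ 0.276  0.31  -0.199  1.068 -0.     2.015] [-0.3  0.2 -0.4] 0.0003180562630158648 0.0
wrist brass_end []
wrist idler_shaft [([612, 144, 43], 0.82)]
wrist shaft_mid [([607, 127, 115], 0.71)]
wrist push_tab []
scene brass_end [([600, 113, 184], 0.56)]
scene idler_shaft [([608, 151, 34], 0.83)]
scene shaft_mid [([606, 131, 112], 0.94)]
scene push_tab [([554, 126, 166], 0.62)]
1.33 [554.9 137.5 176.4] [ -4.6 -19.9  -6.8]
1.24 [552.8 124.9 175.5] [ -2.  -12.5  -0.9]
1.15 [550.8 112.5 173.5] [ -2.  -12.4  -2. ]
1.06 [548.9 100.4 170.4] [ -2.  -12.2  -3.1]
0.98 [546.9  88.5 166.3] [ -1.9 -11.9  -4.2]
0.89 [545.1  77.1 161.1] [ -1.9 -11.4  -5.2]
0.8 [543.3  66.1 154.9] [ -1.8 -10.9  -6.2]
0.71 [541.6  55.8 147.7] [ -1.7 -10.4  -7.2]
0.62 [540.1  46.1 139.6] [-1.6 -9.7 -8.1]
0.53 [538.6  37.1 130.7] [-1.5 -8.9 -8.9]
0.44 [537.3  29.  121.1] [-1.3 -8.1 -9.7]
0.35 [536.1  21.7 110.7] [ -1.2  -7.3 -10.4]
0.27 [535.1  15.4  99.7] [ -1.   -6.3 -11. ]
0.18 [534.2  10.1  88.2] [ -0.9  -5.3 -11.5]
0.09 [533.5   5.8  76.3] [ -0.7  -4.3 -11.9]
0.0 [533.    2.5  64. ] [ -0.5  -3.3 -12.3]
```

View pics/k.png

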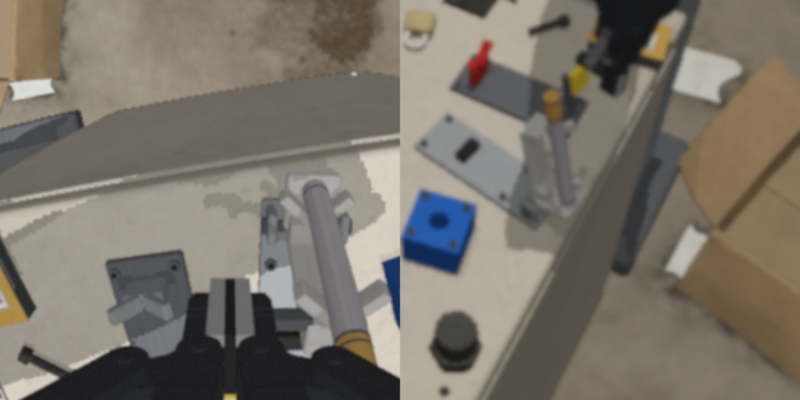

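The shaft rests in the V, with its foot on the stop at about (315,190), and the closed fingers are in front of the tab. Now I'll push along the arc.

apply_moves(
  steps=[-2.6,-10,-3.8,0,0,0,255,-2,-9.9,-3,0,0,0,255,-2,-12.5,-0.9,0,0,0,255,-2,-12.4,-2,0,0,0,255,-2,-12.2,-3.1,0,0,0,255,-1.9,-11.9,-4.2,0,0,0,255,0,0,0,0,0,0,255],
)

```text
time_s: 15.08
tool_pos: [0.5456, 0.0856, 0.1646]
ee_rot: [0.0, 0.765, 0.644, -0.001]
force: [-0.7, -0.3, -0.3]
gripper_width: 0.0002
gripper_force: 0.0
```

```bash
python3 - <<'E'
from h import *
st()
snap("scene","l")
for q in ["brass_end","idler_shaft","shaft_mid","push_tab"]: print(q,find("scene",q,n=1))
E
```

```text
15.0833 [545.6  85.6 164.6] [ 0.     0.765  0.644 -0.001] [ 0.157  0.269 -0.288  1.015 -0.002  1.899] [-0.7 -0.3 -0.3] 0.0001986792918592297 0.0
brass_end [([591, 58, 168], 0.86)]
idler_shaft [([607, 146, 47], 0.61)]
shaft_mid [([597, 97, 109], 0.82)]
push_tab [([544, 73, 154], 0.8)]
```

apply_moves(
  steps=[-1.9,-11.4,-5.2,0,0,0,255,-1.8,-10.9,-6.2,0,0,0,255,-1.7,-10.4,-7.2,0,0,0,255,-1.6,-9.7,-8.1,0,0,0,255,-1.5,-8.9,-8.9,0,0,0,255,-1.3,-8.1,-9.7,0,0,0,255,-1.2,-7.3,-10.4,0,0,0,255,-1,-6.3,-11,0,0,0,255,-0.9,-5.3,-11.5,0,0,0,255,-0.7,-4.3,-11.9,0,0,0,255,0,0,0,0,0,0,255],
)

```text
time_s: 16.25
tool_pos: [0.5304, 0.0048, 0.0723]
ee_rot: [-0.001, 0.765, 0.644, -0.002]
force: [-0.8, 0.5, -0.4]
gripper_width: 0.0004
gripper_force: 0.0
```

apply_moves(
  steps=[-0.2,-1.5,-6,0,0,0,255,-0.2,-1.5,-5,0,0,0,255,0,0,-1,0,0,0,255,0,0,0,0,0,0,255],
)

```text
time_s: 16.58
tool_pos: [0.5323, 0.0029, 0.0639]
ee_rot: [-0.0, 0.764, 0.645, -0.0]
force: [-2.8, -1.0, 5.4]
gripper_width: 0.0003
gripper_force: 3.0
```

apply_moves(
  steps=[0,0,-2,0,0,0,255,0,0,0,0,0,0,255],
)

```text
time_s: 16.75
tool_pos: [0.5324, 0.0028, 0.0635]
ee_rot: [0.0, 0.764, 0.645, -0.0]
force: [-9.3, -1.1, 21.9]
gripper_width: 0.0002
gripper_force: 10.6
```

apply_moves(
  steps=[0,0,4,0,0,0,255,0,0,30,0,0,0,255,0,0,40,0,0,0,200,0,0,40,0,0,0,100,30,25,30,0,0,0,0,35,25,0,0,0,0,0,0,0,0,0,0,0,0],
)

```text
time_s: 17.33
tool_pos: [0.5984, 0.052, 0.2028]
ee_rot: [0.002, 0.763, 0.646, 0.004]
force: [-0.4, 0.2, -0.1]
gripper_width: 0.0607
gripper_force: 0.0
```

```bash
python3 - <<'E'
from h import *
st()
for c in ("wrist","scene","top"):
    snap(c,"m"+c)
    for q in ["brass_end","idler_shaft","shaft_mid","push_tab","v_seat","v_mid","shaft_rest","rest_seat"]:
        print(c,q,find(c,q,n=1))
im=np.hstack([cv2.imread('pics/mwrist.png')[60:340,120:400],cv2.resize(cv2.imread('pics/mscene.png')[150:360,270:480],(280,280))])
cv2.imwrite('pics/m.png',cv2.resize(im,(800,400)))
E
```

```text
17.3333 [598.4  52.  202.8] [0.002 0.763 0.646 0.004] [ 0.086  0.325 -0.122  1.115  0.002  1.823] [-0.4  0.2 -0.1] 0.06066679649910598 0.0
wrist brass_end [([567, -39, 53], 0.63)]
wrist idler_shaft []
wrist shaft_mid [([579, 34, 52], 0.9)]
wrist push_tab [([524, -11, 54], 0.81)]
wrist v_seat [([591, 106, 51], 0.96)]
wrist v_mid [([582, 54, 50], 0.57)]
wrist shaft_rest [([470, 32, 0], 0.94)]
wrist rest_seat [([471, 31, 43], 0.64)]
scene brass_end [([572, -32, 55], 0.92)]
scene idler_shaft [([601, 116, 52], 0.59)]
scene shaft_mid [([587, 40, 53], 0.96)]
scene push_tab [([530, -9, 57], 0.66)]
scene v_seat [([600, 115, 53], 0.73)]
scene v_mid [([590, 62, 49], 0.88)]
scene shaft_rest [([481, 36, 1], 0.67)]
scene rest_seat [([479, 33, 46], 0.72)]
top brass_end []
top idler_shaft []
top shaft_mid []
top push_tab []
top v_seat []
top v_mid []
top shaft_rest []
top rest_seat []
```

View pics/m.png

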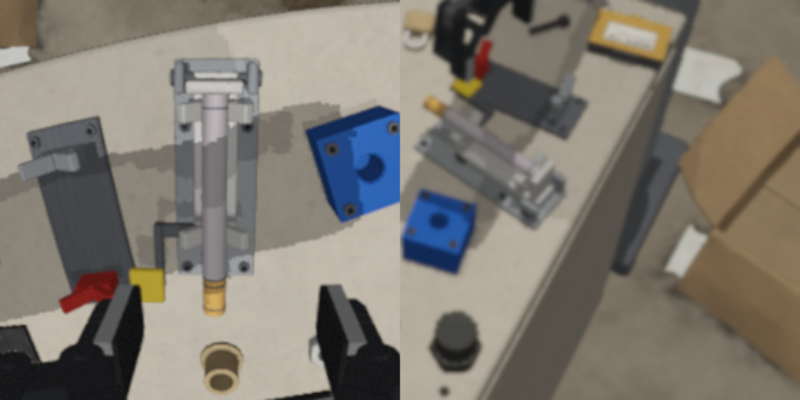

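The cradle is down level. The shaft lies in both V plates with its foot at the stop (214,90), and the yellow tab is at (147,285), clear of the gripper. Next I measure the rest's yaw from the now-still wrist view.

```bash
cat > rest.py <<'E'
from h import *
def unproj(cam,px,zp):
    i=bot.camera_info(cam); R=np.array(i["R"]);t=np.array(i["t"])
    d=(px-[i["cx"],i["cy"]])/[i["fx"],i["fy"]]
    if cam=="wrist":
        r=np.linalg.norm(d,axis=1); v=np.c_[d*(np.sin(r)/r)[:,None],np.cos(r)]
    else: v=np.c_[d,np.ones(len(d))]
    V=v@R; C=-R.T@t
    return C+V*((zp-C[2])/V[:,2])[:,None]
def edges(cam,q,zp,yr):
    m=bot.masks_of(cam,q)[0]["mask"]; ys,xs=np.nonzero(m)
    X=unproj(cam,np.c_[xs,ys].astype(float),zp)[:,:2]*1000
    lo,hi=[],[]
    for y in np.arange(yr[0],yr[1],3):
        s=X[abs(X[:,1]-y)<1.5]
        if len(s)>5: lo.append((y,s[:,0].min()));hi.append((y,s[:,0].max()))
    for e in(lo,hi):
        e=np.array(e);k=np.polyfit(e[:,0],e[:,1],1); k=np.polyfit(*e[abs(e[:,1]-np.polyval(k,e[:,0]))<3].T,1)
        print(cam,q,"x@y=33: %.1f yaw deg %.2f"%(np.polyval(k,33),-np.degrees(np.arctan(k[0]))))
E
python3 - <<'E'
from rest import *
st()
for c in("wrist","scene"):
    snap(c)
    for q in ["brass_end","shaft_mid","v_seat","v_mid","shaft_rest","rest_seat"]: print(c,q,find(c,q,n=1))
    edges(c,"shaft_rest",.008,(0,68))
E
```

```text
18.6833 [591.9  48.3 200.8] [-0.     0.764  0.645 -0.   ] [ 0.081  0.321 -0.133  1.117  0.     1.821] [ 0.   0.3 -0.3] 0.08561776105392808 0.0
wrist brass_end [([576, -40, 55], 0.78)]
wrist shaft_mid [([588, 37, 51], 0.75)]
wrist v_seat [([599, 110, 53], 0.75)]
wrist v_mid [([592, 57, 54], 0.83)]
wrist shaft_rest [([478, 39, 2], 0.61)]
wrist rest_seat [([480, 35, 45], 0.59)]
wrist shaft_rest x@y=33: 453.1 yaw deg -0.55
wrist shaft_rest x@y=33: 513.8 yaw deg 0.52
scene brass_end [([576, -32, 56], 0.77)]
scene shaft_mid [([587, 38, 54], 0.58)]
scene v_seat [([601, 114, 50], 0.74)]
scene v_mid [([592, 61, 52], 0.57)]
scene shaft_rest [([482, 33, 0], 0.83)]
scene rest_seat [([482, 31, 47], 0.68)]
scene shaft_rest x@y=33: 452.8 yaw deg -3.65
scene shaft_rest x@y=33: 513.0 yaw deg -3.56
```

```bash
python3 - <<'E'
from rest import *
for c,f,poly in(("top","b",(225,315,255,297)),("scene","mscene",None),("wrist","mwrist",None)):
    im=cv2.imread(f'pics/{f}.png')
    hsv=cv2.cvtColor(im,cv2.COLOR_BGR2HSV)
    if c=="wrist": im=snap("wrist"); 
    hsv=cv2.cvtColor(im,cv2.COLOR_BGR2HSV)
    v,u=np.mgrid[0:420,0:560]; X=unproj(c,np.c_[u.ravel(),v.ravel()].astype(float),.008)*1000
    near=(abs(X[:,0]-480)<50)&(abs(X[:,1]-33)<45)
    g=cv2.cvtColor(im,cv2.COLOR_BGR2GRAY).ravel()
    for thr in(95,115):
        m=near&(g<thr); out=[]
        for side in(-1,1):
            e=[]
            for y in np.arange(0,68,4):
                s=X[m&(abs(X[:,1]-y)<2),0]
                if len(s)>3:e.append((y,(s*side).max()*side))
            e=np.array(e)
            if len(e)<4: continue
            for _ in range(3):
                k=np.polyfit(*e.T,1); r=abs(e[:,1]-np.polyval(k,e[:,0])); e=e[r<=max(1.5,2*np.median(r))]
            out.append((round(np.polyval(k,33),1),round(-np.degrees(np.arctan(k[0])),2),len(e)))
        print(c,thr,out)
    if c=="top":
        red=(hsv[...,2].ravel()>80)&(hsv[...,1].ravel()>150)&((hsv[...,0].ravel()<8)|(hsv[...,0].ravel()>172))&(abs(X[:,0]-480)<50)&(abs(X[:,1]+20)<50)
        X2=unproj(c,np.c_[u.ravel(),v.ravel()].astype(float),.04)*1000; print("red",X2[red].mean(0))
    np.save('g.npy',im)
wi=cv2.resize(snap("wrist")[100:330,130:390],(780,690))[:600]
cv2.imwrite('pics/n.png',wi)
E
```

```text
top 95 []
top 115 [(np.float64(454.5), np.float64(-0.81), 17), (np.float64(509.4), np.float64(0.65), 17)]
red [482.01451664 -18.18541557  40.        ]
scene 95 [(np.float64(453.4), np.float64(-0.19), 16), (np.float64(518.9), np.float64(11.05), 11)]
scene 115 [(np.float64(450.3), np.float64(0.37), 15), (np.float64(523.2), np.float64(12.12), 12)]
wrist 95 [(np.float64(453.4), np.float64(-0.05), 17), (np.float64(513.7), np.float64(0.08), 17)]
wrist 115 [(np.float64(452.7), np.float64(-0.39), 13), (np.float64(517.3), np.float64(14.92), 16)]
```

View pics/n.png

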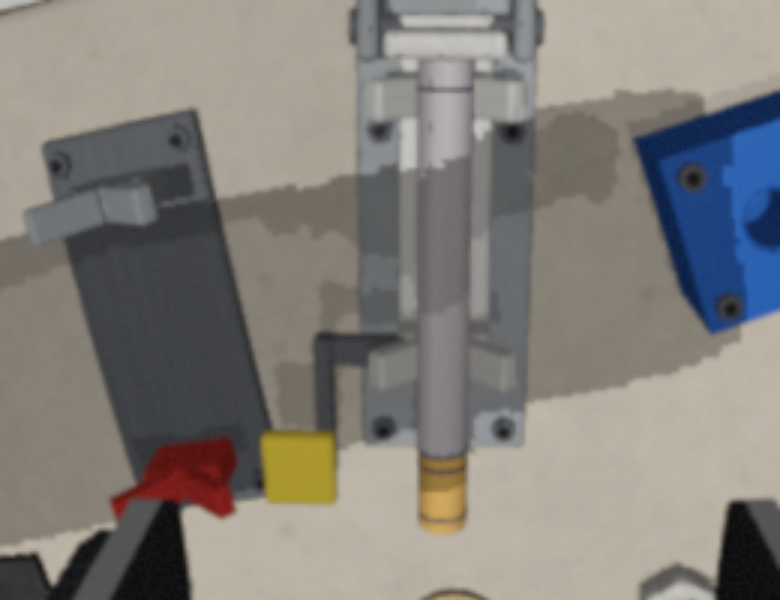

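In this wrist view the dark plate runs from (120,125) to (205,480), the shaft lies along x≈440, and the tab is at (298,468), clear of the fingers. The rest is at about (482, 33.5) mm with yaw near 0. Now regrasping between the V plates.

apply_moves(
  steps=[-1,6,-30,0,0,0.7,80,0,0,-35,0,0,0,80,0,0,-35,0,0,0,80,0,0,-30,0,0,0,80,0,0,-15,0,0,0,80,0,0,-8,0,0,0,80,0,0,0,0,0,0,80,0,0,0,0,0,0,80],
)

```text
time_s: 20.25
tool_pos: [0.5913, 0.0544, 0.0483]
ee_rot: [0.0, 0.76, 0.649, 0.0]
force: [0.5, -0.5, -0.9]
gripper_width: 0.0586
gripper_force: 0.0
```

apply_moves(
  steps=[0,0,0,0,0,0,160,0,0,0,0,0,0,255,0,0,0,0,0,0,255,0,0,0,0,0,0,255,0,0,0,0,0,0,255,0,0,0,0,0,0,255,0,0,0,0,0,0,255],
  squeeze=60,
)

```text
time_s: 20.83
tool_pos: [0.5903, 0.0546, 0.0491]
ee_rot: [-0.0, 0.76, 0.649, 0.0]
force: [-5.1, 1.5, 8.4]
gripper_width: 0.0139
gripper_force: 58.3
```

apply_moves(
  steps=[0,0,10,0,0,0,255,0,0,25,0,0,0,255,0,0,25,0,0,0,255,0,0,20,0,0,0,255,-20,-1.4,0,0,0,2,255,-24,-1.2,0,0,0,2,255,-24,-1.2,0,0,0,2,255,-24,-1.2,0,0,0,2,255,-16.8,-1.4,0,0,0,1.2,255,0,0,0,0,0,0,255,0,0,0,0,0,0,255],
)

```text
time_s: 21.75
tool_pos: [0.4821, 0.0479, 0.1288]
ee_rot: [0.001, 0.706, 0.708, 0.001]
force: [-0.0, -0.2, -0.0]
gripper_width: 0.014
gripper_force: 58.7
```

```bash
python3 - <<'E'
from h import *
st()
for c in("wrist","scene","wrist","scene"):
    snap(c,"o"+c)
    for q in ["brass_end","shaft_mid","idler_shaft","shaft_rest","rest_seat"]: print(c,q,find(c,q,n=1))
st()
im=np.hstack([cv2.imread('pics/owrist.png')[60:340,120:400],cv2.resize(cv2.imread('pics/oscene.png')[150:360,270:480],(280,280))])
cv2.imwrite('pics/o.png',cv2.resize(im,(800,400)))
E
```

```text
21.75 [482.1  47.9 128.8] [0.001 0.706 0.708 0.001] [ 0.099  0.177 -0.496  0.896 -0.     1.667] [-0.  -0.2 -0. ] 0.013996292223166978 58.70206832885742
wrist brass_end []
wrist shaft_mid [([486, 28, 132], 0.87)]
wrist idler_shaft [([695, 49, 3], 0.34)]
wrist shaft_rest [([591, 52, 2], 0.58)]
wrist rest_seat []
scene brass_end [([485, -41, 135], 0.85)]
scene shaft_mid [([482, 31, 131], 0.7)]
scene idler_shaft [([482, 32, -3], 0.26)]
scene shaft_rest [([483, 35, 1], 0.88)]
scene rest_seat [([481, 37, 45], 0.9)]
wrist brass_end []
wrist shaft_mid [([481, 34, 132], 0.91)]
wrist idler_shaft [([481, 102, 132], 0.9)]
wrist shaft_rest [([459, -116, 1], 0.27)]
wrist rest_seat [([459, -115, -4], 0.71)]
scene brass_end [([483, -41, 133], 0.84)]
scene shaft_mid [([804, -107, -1], 0.7)]
scene idler_shaft [([482, 111, 134], 0.65)]
scene shaft_rest [([482, 31, -2], 0.88)]
scene rest_seat [([480, 33, 47], 0.57)]
22.95 [482.1  47.9 127.8] [0.    0.706 0.708 0.   ] [ 0.099  0.179 -0.496  0.896 -0.     1.666] [ 0.3 -0.1 -1.2] 0.013956940386572102 58.70184302330017
```

View pics/o.png

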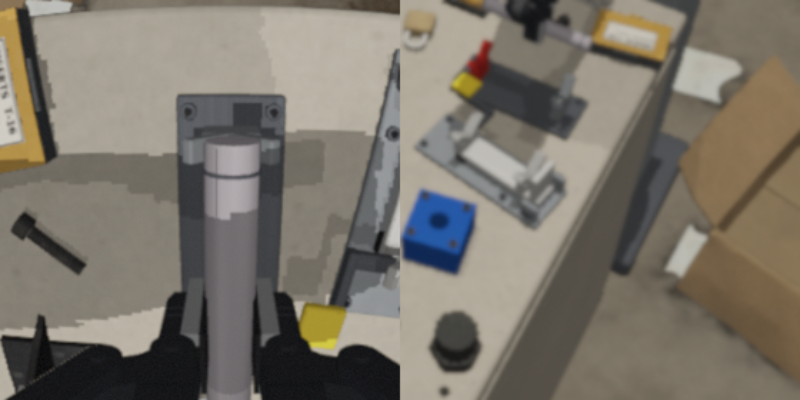

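The wrist view shows the shaft parallel to the rest plate and centred over it (both at column ≈231). Quick pixel check of the lengthwise centring next.

```bash
python3 - <<'E'
from rest import *
im=snap("wrist"); g=cv2.cvtColor(im,cv2.COLOR_BGR2GRAY)
col=g[110:175,278:286].mean(1)
d=np.diff(cv2.GaussianBlur(col.reshape(-1,1),(1,3),0).ravel()); i=np.argsort(-abs(d))[:8]; print([(110+int(k)+.5,round(d[k],1)) for k in sorted(i)])
for v in (124,125.5,127,128.5): print(v,unproj("wrist",np.array([[282.,v]]),.008)*1000)
for v in (153,155,157): print(v,unproj("wrist",np.array([[282.,v]]),.141)*1000)
E
```

```text
[(123.5, np.float64(-11.7)), (124.5, np.float64(-28.8)), (125.5, np.float64(-28.9)), (126.5, np.float64(-8.8)), (152.5, np.float64(7.6)), (160.5, np.float64(19.2)), (161.5, np.float64(29.7)), (162.5, np.float64(22.2))]
124 [[482.9748562  110.95986444   8.        ]]
125.5 [[482.98079266 109.79024915   8.        ]]
127 [[482.98674914 108.61972155   8.        ]]
128.5 [[482.99272594 107.44823072   8.        ]]
153 [[482.38159571 110.80772149 141.        ]]
155 [[482.38561077 110.0546236  141.        ]]
157 [[482.38964772 109.29988574 141.        ]]
```

The plate end is at y≈109.8 and the shaft's foot at ≈110, so it is centred. Lowering.

apply_moves(
  steps=[0,0,-20,0,0,0,255,0,0,-25,0,0,0,255,0,0,-20,0,0,0,255,0,0,-10,0,0,0,255,0,0,-5,0,0,0,255,0,0,-2,0,0,0,255,0,0,-1,0,0,0,255,0,0,0,0,0,0,255],
)

```text
time_s: 23.67
tool_pos: [0.4829, 0.048, 0.0455]
ee_rot: [0.0, 0.706, 0.708, 0.001]
force: [1.2, -0.2, -1.1]
gripper_width: 0.014
gripper_force: 58.7
```

apply_moves(
  steps=[0,0,-1.5,0,0,0,255,0,0,-1.5,0,0,0,255,0,0,0,0,0,0,255],
)

```text
time_s: 23.92
tool_pos: [0.4824, 0.0479, 0.0421]
ee_rot: [0.0, 0.706, 0.708, 0.0]
force: [-0.0, -0.2, -0.2]
gripper_width: 0.014
gripper_force: 58.7
```

apply_moves(
  steps=[0,0,-1,0,0,0,255,0,0,0,0,0,0,255],
)

```text
time_s: 24.08
tool_pos: [0.4824, 0.0479, 0.0414]
ee_rot: [0.0, 0.706, 0.708, 0.0]
force: [-1.0, 0.4, 2.6]
gripper_width: 0.0139
gripper_force: 59.3
```

apply_moves(
  steps=[0,0,-1,0,0,0,255,0,0,0,0,0,0,255],
)

```text
time_s: 24.25
tool_pos: [0.4825, 0.0479, 0.0412]
ee_rot: [0.0, 0.706, 0.708, 0.0]
force: [-3.7, -0.2, 14.2]
gripper_width: 0.0141
gripper_force: 60.4
```

It seated at the expected height. Releasing and withdrawing.

apply_moves(
  steps=[0,0,1,0,0,0,255,0,0,0,0,0,0,220,0,0,0,0,0,0,190,0,0,0,0,0,0,160,0,0,0,0,0,0,150,0,0,0,0,0,0,150,0,0,10,0,0,0,150,0,0,30,0,0,0,150,0,0,40,0,0,0,150,0,0,40,0,0,0,150,0,0,40,0,0,0,100,0,0,0,0,0,0,100,0,0,0,0,0,0,100],
)

```text
time_s: 25.33
tool_pos: [0.4842, 0.0481, 0.2042]
ee_rot: [0.002, 0.706, 0.708, 0.002]
force: [-0.3, 0.9, 0.2]
gripper_width: 0.0515
gripper_force: 0.0
```

```bash
python3 - <<'E'
from h import *
st()
for c in("wrist","scene"):
    bot.camera(c);snap(c,"p"+c)
    for q in ["brass_end","shaft_mid","idler_shaft","rest_seat","hex_nut","padlock","brass_bush"]: print(c,q,find(c,q,n=1))
im=np.hstack([cv2.imread('pics/pwrist.png')[60:340,120:400],cv2.resize(cv2.imread('pics/pscene.png')[130:340,250:460],(280,280))])
cv2.imwrite('pics/p.png',cv2.resize(im,(800,400)))
E
```

```text
25.3333 [484.2  48.1 204.2] [0.002 0.706 0.708 0.002] [ 0.099  0.116 -0.383  1.065  0.     1.666] [-0.3  0.9  0.2] 0.051498858558817966 0.0
wrist brass_end [([479, -44, 44], 0.84)]
wrist shaft_mid [([479, 30, 44], 0.95)]
wrist idler_shaft [([480, 102, 42], 0.79)]
wrist rest_seat [([479, 33, 44], 0.95)]
wrist hex_nut [([528, -6, 51], 0.64)]
wrist padlock [([456, -116, -3], 0.95)]
wrist brass_bush [([561, -120, -1], 0.55)]
scene brass_end [([487, -41, 46], 0.62)]
scene shaft_mid [([480, 35, 49], 0.82)]
scene idler_shaft [([485, 109, 42], 0.67)]
scene rest_seat [([483, 35, 47], 0.58)]
scene hex_nut [([663, -115, 2], 0.75)]
scene padlock [([453, -115, 2], 0.82)]
scene brass_bush [([560, -121, 0], 0.71)]
```

View pics/p.png

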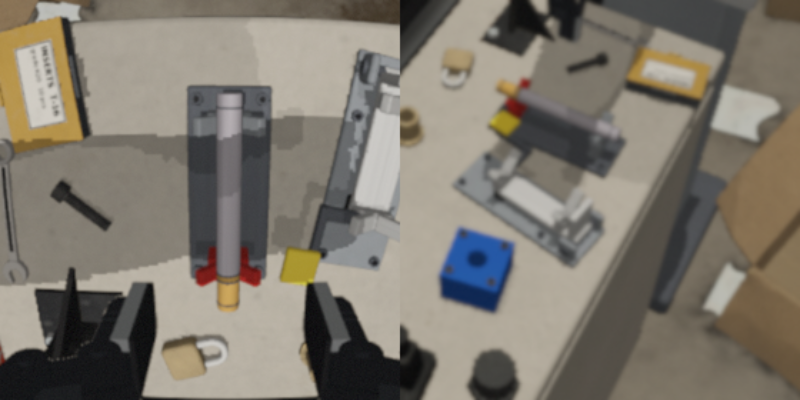

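```bash
python3 - <<'E'
from rest import *
for n,v,z in(("plate+",121.6,8),("foot",124.5,51),("brass_bottom",277,37),("plate-",253.5,8)): print(n,np.round(unproj("wrist",np.array([[281.,v]]),z/1e3)*1000,1))
E
```

```text
plate+ [[482.4 107.5   8. ]]
foot [[482.3 108.1  51. ]]
brass_bottom [[483.1 -50.4  37. ]]
plate- [[483.1 -37.2   8. ]]
```

```bash
python3 -c "
from cell import bot
print(bot.sign_off())"
```

```text
the job is handed in; nothing more can be done
None
```

The shaft now lies in both forks of the rest, brass end at the red fork and centred to within about 2 mm. On the way it was stood in the raised V-block, released and tipped down level. It was never dropped, and the job was handed in at about 27 s with the robot clear of everything. The nut, bush and padlock still measure where they started; I did not re-check the drive ring, but nothing went near it.

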